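Lock-out try-test on a knife sharpening machine

ROBOT

A 6-joint arm with a two-finger parallel gripper is mounted at the origin on the work surface. World frame = base frame: x ahead of the robot, y to its left, z up, the work surface at z = 0. Lengths are in m, angles in rad, forces in N, time in s.
With the tool pointing down it reaches from about 0.15 to 0.775 m from the base axis. Payload 6.1 kg.
Tool frame: the origin (TCP) lies midway between the tips of the shut fingers; the grasp point (between the pads) lies 19 mm behind it (arm.grip_point_offset is the distance from the TCP to the grasp point, in m); z points along the fingers, y is the line along which they close (so a half turn about z gives the same grasp; the last joint's range is limited). The gripper opens to 85 mm and grips with 20 to 120 N. Pads are 22 mm wide; open, the fingers measure 114 mm over their backs; the gripper's body (76 mm by 85 mm) begins 54 mm behind the grasp point. The pads swing forward as they close: fully open they stand 13 mm farther back than shut.
Start: joints at [-1.188, 0.126, -0.04, 1.405, 0, 1.571], TCP at [0.196, -0.487, 0.231] pointing down, gripper open.
Joint ranges: [-2.72, 2.72], [-0.95, 1.95], [-1.27, 1.35], [-1.78, 2.02], [-1.46, 1.47], [-3.14, 3.14]. Speed limits (rad/s): [2.39, 2.39, 3.01, 3.14, 3.14, 3.14].

INTERFACE

Orientations are given as a 3x3 rotation matrix whose columns are the frame's x, y, z axes.
In Python, from bench import arm gives the robot as it stands. Calls block until the motion is done:
- arm.reach(position, orientation): joint-space move of the TCP to a pose.
- arm.movel(position, rotation=None, velocity=0.15, f_stop=None): straight line of the TCP; rotation=None keeps the orientation; velocity is the mean speed in m/s. With f_stop (N) it stops when the force on the tool has changed by that much, and returns True; else False.
- arm.movej(angles): joint-space move.
- arm.move_gripper(opening, force=None): opening from 0.0 (shut) to 1.0 (fully open); force is the grip in N (None keeps the last); returns when the fingers have stopped.
- arm.hold(seconds).
- arm.solve_ik(position, orientation): joint angles nearest the present ones, or None.
- arm.capture(name): name is "scene" or "top" or "wrist"; returns (picture, depth): 480x640x3 uint8, red, green, blue; 480x640 float32, m along the optical axis (not along the pixel's ray), 0 where there is no reading.
- arm.camera_params(name): a dict with "fx", "fy", "cx", "cy" (pixels), "world_to_cam" (4x4, takes a point from world to camera coordinates); the wrist camera has in their place "hand_eye" (4x4, takes a point from camera to tool coordinates, whose origin is the TCP and whose axes are the flange's). Camera axes: x right, y up, looking along -z (the intrinsics and any distortion apply to the point x, -y, -z); pixel columns grow to the right and rows downward; lengths in m; the calibration is good to about 2 mm. A picture is of the moment at which its call begins: read the wrist's pose just before it. camera_params takes no time and is no camera call.
A pose or a line that the arm cannot do raises arm.Unreachable and nothing moves.
- arm.sign_off(): hands the job in; it is judged then, once.
Trained networks look in the newest picture that a camera, given by its name, has taken for a name from the list of things; names that differ only in an ending like _2 or _b are one class to them, and where a whole thing is asked for, a point or a joint stands for the part that bears it (a point fixed in the world has none). Each returns a list of dicts, best first, with "p" (0 to 1); they miss things now and then, are a little off and sometimes report something else, mostly with a low value. They report only what shows in the picture. A call takes as long as a camera call. They do not tell look-alikes from the thing itself.
- arm.outline_of(label, camera): "mask" (480x640 bool, what is visible of it) and "position" ([column, row] in pixels, amid what is visible of it).
Readings, each from a call of its own:
- arm.get_time_s(): time.
- arm.get_q(): joint angles.
- arm.get_joint_vel(): joint speeds.
- arm.get_joint_efforts(): joint torques, N m.
- arm.get_position(): TCP position.
- arm.get_tcp_rot(): TCP orientation.
- arm.get_ft_force(): force on the tool from outside, world axes, zero at the start.
- arm.get_ft_torque(): the same for the moment, N m.
- arm.get_opening(): opening from 0.0 (shut) to 1.0 (fully open).
- arm.get_grasp_force(): force on a finger pad.
Only numpy, scipy, OpenCV 4.12 (cv2) and the standard library are available. Lean on these libraries where they do the work, as an engineer would, in place of code of your own. Each camera call takes 0.05 s, during which the arm holds its last target. There are 200 camera calls.

TASK

Prove that the sharpening machine is safe to work on: with the fingertips, gently press the mushroom-headed stop button on the control box all the way down, where it stays, then try the square start button by pressing it fully in and letting it spring back up. Leave the small domed jog button, the bar-shaped selector and the knife, jar and stone on the bench as they are, and finish with the hand clear.

Things in the scene. Friction and masses are not known exactly. Their poses are not given: they have to be found in the camera images.
- console: Control box fixed to the bench: painted grey, 115 (x) by 310 (y) by 70 mm high. Origin at the centre of its underside; its top is level. Four controls with off-white plastic caps stand on it in one row along its y axis, 72 mm apart (y = -108, -36, +36, +108 mm), in any order. Each has a round dark collar, 42 mm wide and 8 mm high. (The machine itself stands at rest at the right edge of the bench, out of the way.)
- stop_top (a point): Centre of the top of the mushroom-headed stop button, by far the largest and tallest control: round head 48 mm wide and 16 mm thick on a 22 mm stem, nearly flat top 36 mm wide, 38 mm above the box's top when up. The point moves with the button. It goes straight down.
- stop (a joint): Travel of the stop button in m: 0 is up, 0.008 fully down. It takes about 3 N all the way, has no spring and stays where it is left.
- start_top (a point): Centre of the top of the start button, the square one: flat cap 34 by 34 mm, sides along the box's x and y, 22 mm above the box's top when out. The point moves with the button. It goes straight down.
- start (a joint): Travel of the start button in m: 0 is out, 0.006 fully in. Spring: 1.5 N to begin, 5 N fully in; it comes back out when released.
- jog_top (a point): Centre of the top of the jog button, to be left alone: round domed cap 22 mm wide, 22.5 mm above the box's top. Springs like the start button.
- jog (a joint): Travel of the jog button in m: 0 is out, 0.006 fully in.
- selector_end (a point): Tip of the bar of the selector, a rotary control to be left alone, at the bar's top: bar 38 mm long, 10 mm wide, its top 28 mm above the box's top. This point is 19 mm from its upright axis. It turns easily if knocked.
- jar: Loose closed jar of honing paste, white with an aluminium cap, 60 mm across, 60 mm high, standing beside one end of the box (-y). Origin at the centre of its underside.
- stone: Loose grading stone, grey block 50 (x) by 85 (y) by 30 mm high, lying beside the other end of the box (+y). Origin at the centre of its underside.
- knife: Loose chef's knife lying flat on the robot's side of the box, about 295 mm long along its y axis: blade to +y, 36 mm wide, 4 mm thick; white handle to -y, 18 mm thick. Origin on the underside where blade and handle meet.
Not all that is in view belongs to the job. Of the things like the stone, leave any that is pink; of the rest the smaller one is meant. Leave any orange look-alike of the jar alone.

How it is judged:
By the outcome, as a careful person would: the job done as asked, in the order asked, and still so for the second after the job is handed in, with the robot touching nothing.
It also fails if it takes over 32 s, if anything falls off the work surface, if the arm or the gripper's body presses on something with over 40 N, if the wrist force passes 120 N, or if a joint passes its speed limit or range.

## Working session

There is one attempt and no reset: what is moved stays moved. The work goes in short steps, each a Python script; the robot and the scene stay as the last script left them, time stands still between calls to the robot, and variables do not carry over. Pictures are saved under pics/ and viewed, at most 10 in all, crops included, and the job is handed in when it is done.

```bash
mkdir -p pics
cat > h.py <<'E'
import numpy as np, cv2
from bench import arm
def world(cam,u,v,d,p):
    # pixel + depth -> world
    K=np.array([[p["fx"],0,p["cx"]],[0,p["fy"],p["cy"]],[0,0,1.]])
    dist=np.array(p.get("distortion",p.get("dist",np.zeros(5))),float)
    n=cv2.undistortPoints(np.stack([u,v],-1).reshape(-1,1,2).astype(float),K,dist)[:,0]
    d=np.ravel(d); c=np.c_[n[:,0]*d,-n[:,1]*d,-d,np.ones(len(d))]
    return (np.linalg.inv(p["world_to_cam"])@c.T).T[:,:3]
E
python3 - <<'E'
from h import *
for c in ["scene","top"]:
    im,d=arm.capture(c); p=arm.camera_params(c); print(c,p)
    cv2.imwrite(f"pics/{c}.png",im[:,:,::-1]); np.savez(c+".npz",im=im,d=d)
    for l in ["console","stop_top","start_top","jog_top","selector_end","jar","stone","knife"]:
        for o in arm.outline_of(l,c)[:3]:
            v,u=np.nonzero(o["mask"]&(d>0))
            if len(u)==0: continue
            w=world(c,u,v,d[v,u],p); print(l,round(o["p"],2),np.round(o["position"]),len(u),"med",np.median(w,0).round(3),"lo",np.percentile(w,3,0).round(3),"hi",np.percentile(w,97,0).round(3))
print(arm.get_time_s())
E
```

```text
scene {'fx': 560.8683894882638, 'fy': 560.8683894882638, 'cx': 321.7797713997171, 'cy': 235.86112304812775, 'world_to_cam': array([[ 0.25365389,  0.96718826, -0.0143724 , -0.1606176 ],
       [-0.66677144,  0.18559255,  0.72178338,  0.31045598],
       [ 0.70076783, -0.17350006,  0.69196978, -1.42687815],
       [ 0.        ,  0.        ,  0.        ,  1.        ]])}
console 0.9 [349. 262.] 10391 med [0.613 0.059 0.07 ] lo [ 0.513 -0.088  0.008] hi [0.652 0.204 0.074]
stop_top 0.8 [328. 233.] 508 med [0.575 0.026 0.107] lo [0.55  0.007 0.078] hi [0.59  0.048 0.11 ]
jog_top 0.66 [370. 237.] 129 med [0.584 0.097 0.089] lo [0.572 0.089 0.08 ] hi [0.59  0.108 0.095]
selector_end 0.55 [290. 240.] 304 med [ 0.562 -0.042  0.087] lo [ 0.541 -0.057  0.08 ] hi [ 0.573 -0.028  0.101]
jar 0.91 [141. 281.] 1492 med [ 0.563 -0.294  0.058] lo [ 0.521 -0.321  0.004] hi [ 0.576 -0.27   0.064]
jar 0.66 [204. 279.] 1411 med [ 0.575 -0.192  0.059] lo [ 0.535 -0.218  0.005] hi [ 0.588 -0.166  0.063]
stone 0.95 [523. 304.] 2995 med [0.754 0.312 0.04 ] lo [0.705 0.26  0.007] hi [0.793 0.363 0.043]
stone 0.
[... 1384 characters left out ...]
47.] 333 med [0.59  0.168 0.092] lo [0.574 0.152 0.088] hi [0.606 0.183 0.095]
selector_end 0.8 [349. 261.] 289 med [ 0.556 -0.045  0.085] lo [ 0.541 -0.059  0.081] hi [ 0.572 -0.031  0.1  ]
jar 0.79 [431. 260.] 930 med [ 0.557 -0.189  0.06 ] lo [ 0.533 -0.219  0.011] hi [ 0.583 -0.166  0.063]
jar 0.75 [483. 265.] 1077 med [ 0.545 -0.292  0.059] lo [ 0.521 -0.324  0.002] hi [ 0.573 -0.27   0.063]
stone 0.78 [173. 247.] 1218 med [0.598 0.296 0.03 ] lo [0.568 0.257 0.013] hi [0.628 0.338 0.033]
stone 0.71 [162. 174.] 2115 med [0.739 0.311 0.039] lo [0.697 0.26  0.007] hi [0.783 0.368 0.042]
knife 0.81 [282. 331.] 2467 med [0.437 0.089 0.005] lo [ 0.417 -0.054  0.001] hi [0.464 0.213 0.02 ]
0.9
```

Run:
```python
import cv2,numpy as np
t=cv2.imread("pics/top.png");s=cv2.imread("pics/scene.png")
a=cv2.resize(t[200:350,190:390],(800,600))[:, :]
a=cv2.resize(t[215:290,200:400],(800,300),interpolation=cv2.INTER_CUBIC)
b=cv2.resize(s[195:285,230:470],(800,300),interpolation=cv2.INTER_CUBIC)
cv2.imwrite("pics/crop.png",np.vstack([a,b]))
```

```text
(no output)
```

View pics/crop.png

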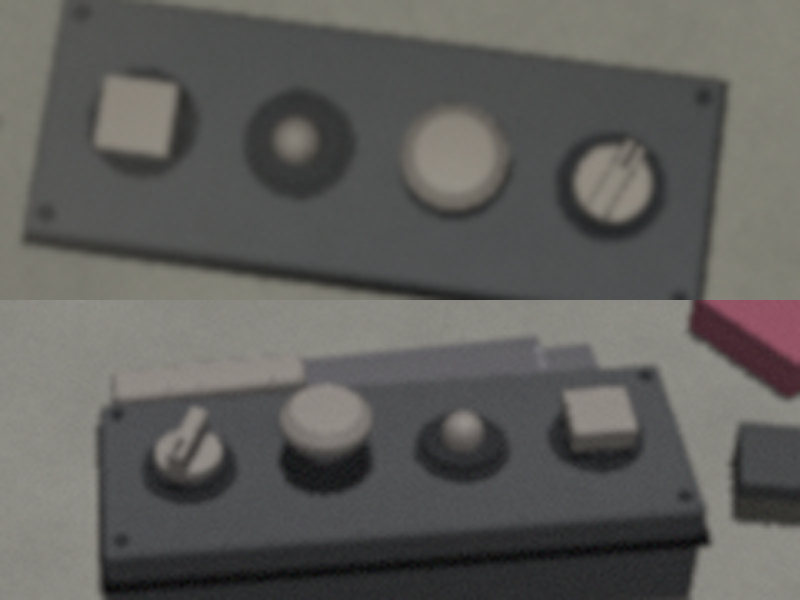

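View pics/scene.png

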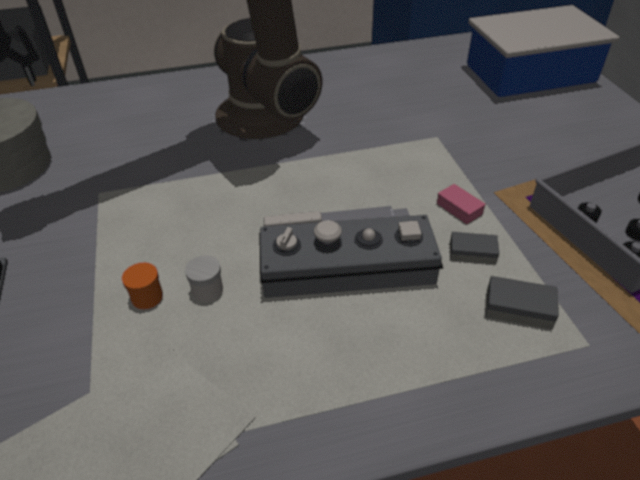

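Candidates in the top view are the square cap (232,246) = start, small dome (275,252) = jog, large mushroom (312,256) = stop and round base with bar (349,261) = selector. The crop agrees with the descriptions, the heights (0.108, 0.092) and the 72 mm spacing. The grey jar (204,279), orange jar (141,281), three stones and the knife aren't near the presses. Now I'll move to the stop button.

Run:
```python
from h import *
P={}
for c in ["scene","top"]:
    f=np.load(c+".npz"); d=f["d"]; p=arm.camera_params(c)
    v,u=np.nonzero(d>0); w=world(c,u,v,d[v,u],p)
    for n,xy,z in [("stop",(.57,.027),.108),("start",(.592,.168),.092)]:
        m=(np.hypot(*(w[:,:2]-xy).T)<.03)&(abs(w[:,2]-z)<.004)
        q=w[m]; ctr=cv2.minAreaRect(q[:,:2].astype(np.float32)); P.setdefault(n,[]).append(ctr[0]); print(c,n,m.sum(),q.mean(0).round(4),ctr)
S,T=np.mean(P["stop"],0),np.mean(P["start"],0)
e=(T-S)/np.linalg.norm(T-S); print(S,T,np.linalg.norm(T-S),np.degrees(np.arctan2(-e[0],e[1])))
x=np.array([e[0],e[1],0]); 
best=None
for s in (1,-1):
    X=s*x; Z=np.array([0,0,-1.]); R=np.c_[X,np.cross(Z,X),Z]
    q=arm.solve_ik([*S,.2],R)
    if q is None: continue
    k=abs(np.array(q)-arm.get_q()).max(); print(s,np.round(q,2))
    if best is None or k<best[0]: best=(k,R)
R=best[1]; np.savez("plan.npz",S=S,T=T,R=R)
arm.move_gripper(0.0)
arm.reach([*S,.2],R)
print(arm.get_position(),arm.get_ft_force(),arm.get_opening(),arm.get_time_s())
```

```text
scene stop 358 [0.5715 0.0271 0.108 ] ((0.5704444646835327, 0.02793125808238983), (0.04474092274904251, 0.04255400970578194), 89.04377746582031)
scene start 297 [0.5936 0.1686 0.093 ] ((0.5920326113700867, 0.16971397399902344), (0.034598518162965775, 0.0372764952480793), 80.10289764404297)
top stop 419 [0.5683 0.0264 0.1069] ((0.5685039758682251, 0.025997506454586983), (0.04144073277711868, 0.04136011004447937), 43.01871871948242)
top start 351 [0.5915 0.1682 0.0918] ((0.5918560028076172, 0.16850805282592773), (0.03449423611164093, 0.033950481563806534), 81.7476806640625)
[0.56947422 0.02696438] [0.59194431 0.16911101] 0.14391167272659744 -8.982804919221453
1 [ 0.05  0.21 -0.    1.35  0.    1.77]
-1 [ 0.05  0.21 -0.    1.35  0.   -1.37]
[0.56949006 0.02608489 0.20009053] [-0.47422114 -0.0298117   0.11744552] 0.005728780341112509 3.9333
```

Run:
```python
from h import *
f=np.load("plan.npz"); S,R=f["S"],f["R"]
arm.movel([*S,.118],R)
arm.hold(.2); print(arm.get_ft_force())
print(arm.movel([*S,.096],R,velocity=.015,f_stop=10))
print(arm.get_position(),arm.get_ft_force())
arm.movel([*S,.15],R)
im,d=arm.capture("top"); p=arm.camera_params("top"); cv2.imwrite("pics/t2.png",im[:,:,::-1])
print(arm.get_time_s())
```

```text
[-0.52770627 -0.51813156  0.0984453 ]
True
[0.56945265 0.02697843 0.09983496] [-1.37399212  0.43198995  5.63555187]
6.5083
```

Run:
```python
from h import *
f=np.load("plan.npz"); S,T,R=f["S"],f["T"],f["R"]
arm.movel([*T,.15],R)
for c in ["scene","top"]:
    _,d=arm.capture(c); d0=np.load(c+".npz")["d"]; p=arm.camera_params(c)
    for D in (d0,d):
        v,u=np.nonzero(D>0); w=world(c,u,v,D[v,u],p)
        m=(np.hypot(*(w[:,:2]-S).T)<.015)&(w[:,2]<.13)&(w[:,2]>.09); print(c,m.sum(),np.median(w[m],0).round(4))
arm.movel([*T,.102],R); arm.hold(.2); print(arm.get_ft_force())
print(arm.movel([*T,.082],R,velocity=.015,f_stop=11))
print(arm.get_position(),arm.get_ft_force())
arm.hold(.2); print(arm.get_position(),arm.get_ft_force(),arm.get_time_s())
```

```text
scene 168 [0.5702 0.0265 0.109 ]
scene 171 [0.57   0.0266 0.1011]
top 227 [0.5695 0.0269 0.1073]
top 222 [0.5696 0.0268 0.0994]
[ 0.28873222 -0.19161305  0.23023245]
True
[0.59191873 0.16910077 0.08613841] [-1.55674355 -0.20554863  4.38999329]
[0.59194125 0.16909188 0.08607782] [-1.70144828 -0.11680686  6.11212152] 9.6083
```

Run:
```python
from h import *
f=np.load("plan.npz"); S,T,R=f["S"],f["T"],f["R"]
print(arm.movel([*T,.0845],R,velocity=.01,f_stop=6),arm.get_position(),arm.get_ft_force())
arm.movel([*T,.11],R,velocity=.05); arm.movel([*T,.22],R)
arm.reach([.35,-.25,.3],R); arm.hold(.3)
for c in ["scene","top"]:
    im,d=arm.capture(c); cv2.imwrite(f"pics/end_{c}.png",im[:,:,::-1]); d0=np.load(c+".npz")["d"]; p=arm.camera_params(c)
    for D in (d0,d):
        v,u=np.nonzero(D>0); w=world(c,u,v,D[v,u],p)
        for q in (S,T,(S+T)/2,(3*S-T)/2):
            m=(np.hypot(*(w[:,:2]-q).T)<.012)&(w[:,2]<.13)&(w[:,2]>.082); print(c,m.sum(),np.median(w[m],0).round(4))
print(arm.get_ft_force(),arm.get_time_s())
```

```text
False [0.59197357 0.16913793 0.08598279] [-4.20049521 -0.91252146 10.23685537]
scene 107 [0.57   0.0271 0.1092]
scene 100 [0.5926 0.1692 0.0936]
scene 117 [0.584  0.0974 0.0896]
scene 112 [ 0.5605 -0.0419  0.097 ]
scene 106 [0.5701 0.0265 0.1013]
scene 98 [0.5917 0.1694 0.0939]
scene 113 [0.5843 0.0977 0.0898]
scene 109 [ 0.5597 -0.0416  0.0962]
top 144 [0.5697 0.0268 0.1074]
top 139 [0.592  0.1694 0.0921]
top 114 [0.5794 0.0969 0.0889]
top 132 [ 0.5588 -0.0437  0.0955]
top 141 [0.5693 0.0269 0.0996]
top 139 [0.5921 0.1694 0.092 ]
top 115 [0.5793 0.0969 0.0898]
top 134 [ 0.5581 -0.044   0.0958]
[ 0.33691264 -0.6715216  -0.85717557] 13.5833
```

View pics/end_scene.png

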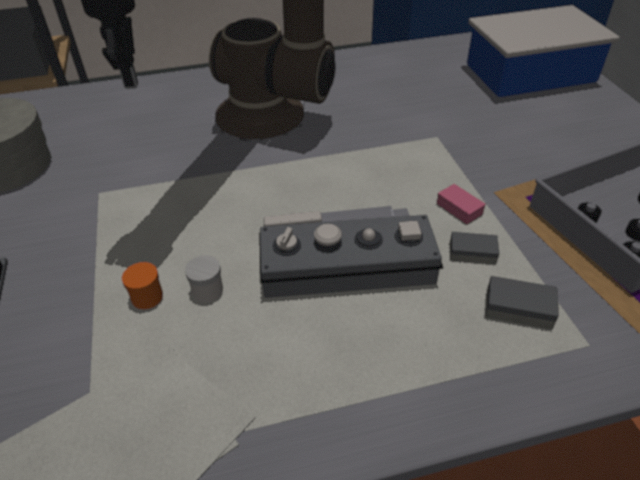

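The stop button (328,236) is down by 8 mm. The start button (410,230) is back out, everything else is unmoved and the hand is clear.

```bash
python3 -c "
from bench import arm
print(arm.sign_off())"
```

```text
the job is handed in; nothing more can be done
None
```

The job is handed in at about 13.6 s: the stop button is fully down (about 8 mm) and stays there, the start button was pressed fully in and sprang back out, nothing else looks moved in the final images, and the hand is clear.

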